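Switch the dust suction over to the large intake

ROBOT

A 6-joint arm with a two-finger parallel gripper is mounted at the origin on the work surface. World frame = base frame: x ahead of the robot, y to its left, z up, the work surface at z = 0. Lengths are in m, angles in degrees, forces in N, time in s.
With the tool pointing down it reaches from about 0.35 to 0.875 m from the base axis. Payload 4.2 kg.
Tool frame: the origin (TCP) lies between the finger pads; the fingertips stand 19 mm ahead of it and the grasp point (between the pads) is the TCP; z points along the fingers, y is the line along which they close (so a half turn about z gives the same grasp; the last joint's range is limited). The gripper opens to 87 mm and grips with 3 to 60 N. Pads are 19 mm wide; open, the fingers measure 117 mm over their backs; the gripper's body (75 mm by 190 mm) begins 51 mm behind the grasp point.
Start: joints at [-61.043, 22.042, 0.453, 0, -68.411, -14.817], TCP at [0.153, -0.606, 0.242] pointing down, gripper open.
Joint ranges: [-179.83, 179.83], [-69.29, 118.12], [-61.27, 80.66], [-181.25, 117.63], [-171.15, -9.14], [-177.46, 177.46]. Speed limits (degrees/s): [159.86, 159.86, 180, 180, 180, 180].

INTERFACE

Orientations are given as a 3x3 rotation matrix whose columns are the frame's x, y, z axes.
In Python, from station import r gives the robot as it stands.
- The arm moves only by the tool drive_tool, never from a script. Its argument "steps" is one flat list of numbers, 7 for each row, row after row: the turn, a rotation vector about the tool's x, y, z in rad, then the shift along the tool's x, y, z in m, then the opening, from 0 (shut) to 1 (fully open). A call has 1 to 10 rows; each row shifts and turns the commanded pose from where the row before left it, along the tool's axes as they then stand; what a row does not reach is not made up. A row lasts 1/12 s, in which the tool goes at most 41.7 mm and 7.16 degrees, less where a joint would pass 70% of its speed; a pose out of reach is approached as far as the arm can. A call is refused whole if a number of a shift passes 0.0417 or a number of a turn 0.125, either way. A call with a gripper value outside its range is refused whole. The fingers move at their own pace and stop on an object; the grip force is fixed at half the most. Time passes only in rows, so rows that do not move let the fingers close. It gives the time, the measured TCP pose, the force, the opening and the grip force at its end, in the units of the state.
- r.sense(): the state, without advancing time (a new reading comes with each control period).
- r.capture(name): name is "scene" or "side" or "wrist"; returns the picture (384x512x3 uint8, blue, green, red); there is no depth.
- r.camera_params(name): a dict with "camera_matrix" (3x3 intrinsics, pixels), "extrinsics" (4x4, takes a point from world to camera coordinates). Camera axes: x right, y down, z forward; pixel columns grow to the right and rows downward; lengths in m; the calibration is good to about 2 mm. A picture is of the moment at which its call begins: read the wrist's pose just before it. camera_params takes no time and is no camera call; for the wrist camera it gives the pose at the moment of the call.
- r.finish_job(): hands the job in; it is judged then, once.
The state is a dict: "time_s": time; "joints": joint angles; "joint_velocities": joint speeds; "effort": joint torques, N m; "tcp_pos": TCP position; "ee_rot": TCP orientation; "wrist_force": force on the tool from outside, world axes, zero at the start; "moment": the same for the moment, N m; "gripper_width": opening from 0.0 (shut) to 1.0 (fully open); "gripper_force": force on a finger pad.
Only numpy, scipy, OpenCV 4.12 (cv2) and the standard library are available. Lean on these libraries where they do the work, as an engineer would, in place of code of your own. Each camera call takes 0.05 s, during which the arm holds its last target. There are 200 camera calls.

TASK

A big bowl is about to be ground, so switch the bench suction over: slide the gate of the large intake fully open, right up to its end stop, and slide the gate of the small intake fully shut, right up to its end stop. Let go of both.

Things in the scene. Friction and masses are not known exactly. Their poses are not given: they have to be found in the camera images.
- large_gate (a joint): Sliding gate of the large intake: a low galvanised box screwed to the bench, 125 mm wide, 210 mm long, 35 mm high, with a round 80 mm grilled suction mouth in its top and a 90 mm square flat plate that slides along the box over it. Value in m: 0 = shut (plate over the mouth, at its stop), 0.09 = fully open (mouth uncovered, at the far stop). It starts shut or partly open, slides stiffly (about 3 N) and stays where it is left.
- large_grip (a point): Grip of the large gate: an upright dark steel bar in the middle of the plate, 45 mm across the slide, 14 mm thick along the slide, standing 45 mm above the plate. The point lies on the bar's middle, 70 mm above the bench, 29 mm above the plate's top, 16 mm below the bar's top. Its y axis (level) points the way the gate OPENS, x lies across, z is up; it moves with the gate. The low end stops and side rails rise no higher than 43 mm above the bench.
- small_gate (a joint): Sliding gate of the small intake: the same kind of box but 85 mm wide, 150 mm long, 35 mm high, with a round 44 mm grilled mouth and a 56 mm square plate. Value in m: 0 = fully shut (plate over the mouth, at its stop), 0.06 = fully open. It starts open or partly open, slides stiffly (about 3 N) and stays where it is left.
- small_grip (a point): Grip of the small gate: an upright dark steel bar in the middle of its plate, 35 mm across the slide, 14 mm thick along the slide, standing 45 mm above the plate. The point lies on the bar's middle, 70 mm above the bench, 29 mm above the plate's top, 16 mm below the bar's top. Its y axis (level) points the way the gate OPENS (it must go the other way), x lies across, z is up; it moves with the gate.

How it is judged:
By the outcome, as a careful person would: the job done as asked, in the order asked, and still so for the second after the job is handed in, with the robot touching nothing.
It also fails if it takes over 43 s, if anything falls off the work surface, if the arm or the gripper's body presses on something with over 40 N, if the wrist force passes 120 N, or if a joint passes its speed limit or range.

## Working session

There is one attempt and no reset: what is moved stays moved. The work goes in short steps, Python scripts to look and compute and a tool call to move; the robot and the scene stay as the last step left them, time stands still between calls to the robot, and variables do not carry over. Pictures are saved under pics/ and viewed, at most 10 in all, crops included, and the job is handed in when it is done.

Besides the shell and the picture viewer there is one more tool, called after "Emit:" by a JSON object that holds its "op" and its "data", one argument or row to a line. drive_tool: Moves the arm, as the interface text tells. Its arguments: {"type":"object","properties":{"steps":{"type":"array"}},"required":["steps"]}

```bash
mkdir -p pics
python3 - <<'E'
from station import r
import cv2,numpy as np
for n in("scene","side"):
    cv2.imwrite(f"pics/{n}0.png",r.capture(n))
s=r.sense();print(s['time_s'],s['tcp_pos'],np.round(s['ee_rot'],3),s['gripper_width'])
E
```

```text
0.1 [ 0.15258219 -0.60558009  0.24056438] [[-0.97  -0.244 -0.001]
 [-0.244  0.97   0.002]
 [ 0.     0.002 -1.   ]] 1.0019713924515665
```

View pics/scene0.png

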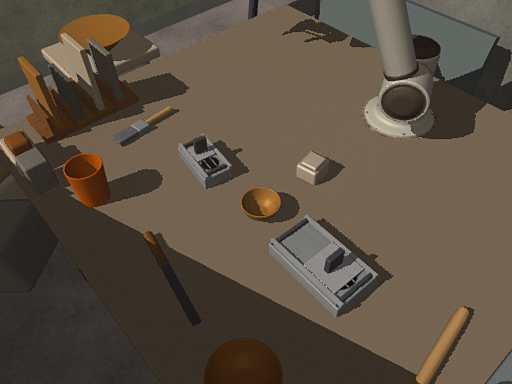

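View pics/side0.png

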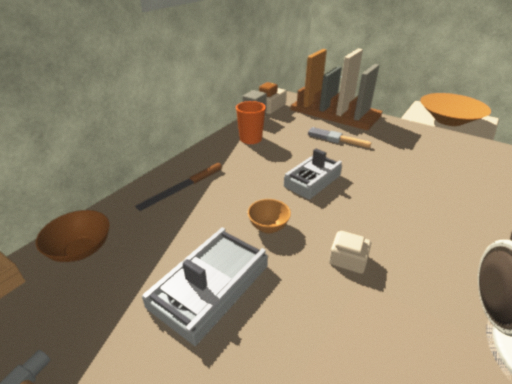

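The scene view shows the large gate's bar at about (334,260) and the small one's at (201,145). The side view shows them at (195,273) and (319,158). I'll enlarge both.

Run:
```python
import cv2,numpy as np
a=cv2.imread("pics/scene0.png");b=cv2.imread("pics/side0.png")
f=lambda im,x,y,w,h,:cv2.resize(im[y:y+h,x:x+w],(400,300),interpolation=cv2.INTER_CUBIC)
# scale: large 130x~98 ; 
o=np.vstack([np.hstack([f(a,260,208,136,102),f(a,165,125,80,60)]),np.hstack([f(b,136,228,144,108),f(b,275,140,80,60)])])
cv2.imwrite("pics/z.png",o)
```

```text
(no output)
```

View pics/z.png

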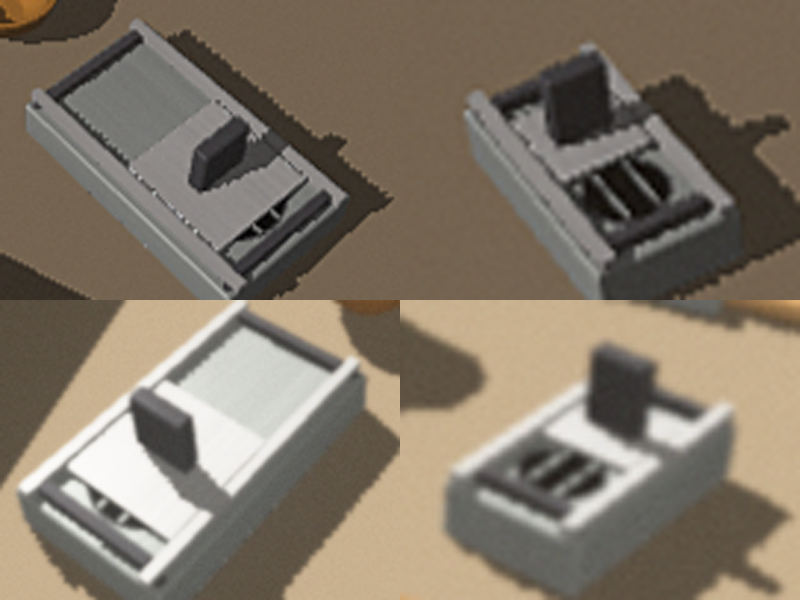

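```bash
cat > h.py <<'E'
from station import r
import numpy as np
def ray(n,p):
    c=r.camera_params(n);K=np.array(c['camera_matrix']);E=np.array(c['extrinsics'])
    R,t=E[:3,:3],E[:3,3];return -R.T@t,R.T@np.linalg.solve(K,[p[0],p[1],1])
def atz(n,p,z):
    o,d=ray(n,p);return o+d*(z-o[2])/d[2]
def tri(pa,pb):
    o1,d1=ray("scene",pa);o2,d2=ray("side",pb)
    s=np.linalg.lstsq(np.c_[d1,-d2],o2-o1,rcond=None)[0]
    a,b=o1+d1*s[0],o2+d2*s[1];return (a+b)/2,np.linalg.norm(a-b)
E
python3 - <<'E'
from h import *
np.set_printoptions(precision=4,suppress=True)
for nm,a,b in(("L",(334.8,255.3),(194.7,266.2)),("S",(200,138.6),(319.8,150.8))):
    print(nm,tri(a,b),atz("scene",a,.086),atz("side",b,.086))
Z={('scene','L'):(260,208,.34,0,0),('scene','S'):(165,125,.2,400,0),('side','L'):(136,228,.36,0,300),('side','S'):(275,140,.2,400,300)}
E_={('scene','L'):[((30,105),(240,290)),((145,20),(348,193))],('scene','S'):[((470,97),(608,262)),((597,45),(735,203))],
('side','L'):[((240,305),(22,490)),((362,360),(150,585))],('side','S'):[((588,382),(452,468)),((733,408),(578,528))]}
for k,es in E_.items():
    x,y,s,ox,oy=Z[k]
    for e in es:
        P=[atz(k[0],(x+(p[0]-ox)*s,y+(p[1]-oy)*s),.043) for p in e]
        d=P[0]-P[1];print(k,P[0][:2],P[1][:2],"len",np.linalg.norm(d),"ang",np.degrees(np.arctan2(d[1],d[0])))
E
```

```text
L (array([0.5517, 0.2383, 0.0797]), np.float64(0.0026379002972277475)) [0.5558 0.242  0.086 ] [0.5476 0.2405 0.086 ]
S (array([ 0.5446, -0.2294,  0.0838]), np.float64(0.002723917198638757)) [ 0.547  -0.2253  0.086 ] [ 0.5434 -0.2282  0.086 ]
('scene', 'L') [0.6126 0.1122] [0.6095 0.3147] len 0.2025864348738105 ang -89.1255758799916
('scene', 'L') [0.4922 0.1126] [0.4981 0.3153] len 0.20285643449780122 ang -91.68607213007509
('scene', 'S') [ 0.5768 -0.2871] [ 0.5953 -0.1404] len 0.1478564988061753 ang -97.20569154611154
('scene', 'S') [ 0.5016 -0.2751] [ 0.5227 -0.1301] len 0.14646095162321582 ang -98.27874545926996
('side', 'L') [0.5954 0.1095] [0.6023 0.3133] len 0.20390857031600068 ang -91.93907167098334
('side', 'L') [0.4904 0.1047] [0.4949 0.3155] len 0.2108461166536587 ang -91.21790930846589
('side', 'S') [ 0.5748 -0.2592] [ 0.5935 -0.1442] len 0.1165124590945773 ang -99.20633507384596
('side', 'S') [ 0.4988 -0.2792] [ 0.5168 -0.1339] len 0.14635218134558806 ang -97.07401408466146
```

The large gate's bar is at about (0.552, 0.240) and opens toward -y (-91°), with about 73 mm to go. The small gate's bar is at about (0.545, -0.227). It opens at -97.6°, so it shuts toward +y, with about 49 mm to go. Triangulated bar-top heights (0.080, 0.084) and box lengths agree with the given sizes. I'll do the large gate first.

Emit:
{"op": "drive_tool", "data": {
  "steps": [0, 0, 0.09, 0, 0, 0, 1, 0, 0, 0.09, 0, 0, 0, 1, 0, 0, 0.09, 0, 0, 0, 1, 0, 0, 0, -0.016, 0.036, 0, 1, 0, 0, 0, -0.016, 0.036, 0, 1, 0, 0, 0, -0.016, 0.036, 0, 1, 0, 0, 0, -0.016, 0.036, 0, 1, 0, 0, 0, -0.016, 0.036, 0, 1, 0, 0, 0, -0.016, 0.036, 0, 1, 0, 0, 0, -0.016, 0.036, 0, 1]
}}

```text
time_s: 0.93
tcp_pos: [0.2706, -0.3548, 0.2412]
ee_rot: [[-1.0, 0.024, -0.0], [0.024, 1.0, 0.0], [0.0, 0.0, -1.0]]
wrist_force: [1.2, 0.5, 0.7]
gripper_width: 1.002
gripper_force: 0.0
```

Emit:
{"op": "drive_tool", "data": {
  "steps": [0, 0, 0, -0.016, 0.036, 0, 1, 0, 0, 0, -0.016, 0.036, 0, 1, 0, 0, 0, -0.016, 0.036, 0, 1, 0, 0, 0, -0.016, 0.036, 0, 1, 0, 0, 0, -0.016, 0.036, 0, 1, 0, 0, 0, -0.016, 0.036, 0, 1, 0, 0, 0, -0.016, 0.036, 0, 1, 0, 0, 0, -0.016, 0.036, 0, 1, 0, 0, 0, -0.016, 0.036, 0, 1, 0, 0, 0, -0.016, 0.036, 0, 1]
}}

```text
time_s: 1.77
tcp_pos: [0.4388, 0.0015, 0.2415]
ee_rot: [[-1.0, 0.023, -0.0], [0.023, 1.0, 0.0], [0.0, 0.0, -1.0]]
wrist_force: [0.9, -1.3, 0.1]
gripper_width: 0.994
gripper_force: 0.0
```

Emit:
{"op": "drive_tool", "data": {
  "steps": [0, 0, 0, -0.0155, 0.033, 0, 1, 0, 0, 0, -0.0155, 0.033, 0, 1, 0, 0, 0, -0.0155, 0.033, 0, 1, 0, 0, 0, -0.0155, 0.033, 0, 1, 0, 0, 0, -0.0155, 0.033, 0, 1, 0, 0, 0, -0.0155, 0.033, 0, 1, 0, 0, 0, -0.0155, 0.033, 0, 1, 0, 0, 0, 0, 0, 0.02, 1, 0, 0, 0, 0, 0, 0.02, 1, 0, 0, 0, 0, 0, 0, 1]
}}

```text
time_s: 2.6
tcp_pos: [0.5502, 0.2274, 0.1963]
ee_rot: [[-1.0, 0.023, -0.009], [0.023, 1.0, -0.004], [0.009, -0.005, -1.0]]
wrist_force: [-0.7, 0.4, -1.2]
gripper_width: 1.001
gripper_force: 0.0
```

Run:
```python
from h import *
import cv2
s=r.sense();print(s['tcp_pos'],r.camera_params("wrist"))
c=r.camera_params("wrist");K=np.array(c['camera_matrix']);E=np.array(c['extrinsics'])
im=r.capture("wrist")
# project expected bar top
for p in([.552,.240,.086],list(s['tcp_pos'][:2])+[.086]):
    q=K@(E[:3,:3]@np.array(p)+E[:3,3]);print(q[:2]/q[2])
cv2.imwrite("pics/w1.png",im)
```

```text
[0.55016373 0.22736893 0.1963452 ] {'camera_matrix': array([[306.32061413,   0.        , 256.61636657],
       [  0.        , 306.32061413, 191.35136635],
       [  0.        ,   0.        ,   1.        ]]), 'extrinsics': array([[ 0.0241079 ,  0.99969678, -0.00501509, -0.24002928],
       [ 0.97225137, -0.0222778 ,  0.23287546, -0.54545269],
       [ 0.23269312, -0.01049006, -0.97249364,  0.21969745],
       [ 0.        ,  0.        ,  0.        ,  1.        ]])}
[271.55194897 198.26212961]
[256.73658124 196.50955358]
```

View pics/w1.png

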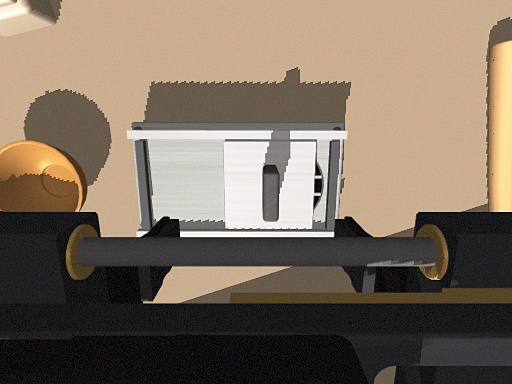

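The wrist picture shows the large gate's bar top at about (271,196), within 2 px of the predicted (271.6,198). The grille shows at the right and the free plate track at the left. Next I descend and grip.

Emit:
{"op": "drive_tool", "data": {
  "steps": [0, 0, 0, -0.002, 0.0125, 0.02, 1, 0, 0, 0, 0, 0, 0.025, 1, 0, 0, 0, 0, 0, 0.025, 1, 0, 0, 0, 0, 0, 0.025, 1, 0, 0, 0, 0, 0, 0.016, 1, 0, 0, 0, 0, 0, 0.012, 1, 0, 0, 0, 0, 0, 0, 1, 0, 0, 0, 0, 0, 0, 1]
}}

```text
time_s: 3.32
tcp_pos: [0.5555, 0.2402, 0.0795]
ee_rot: [[-1.0, 0.023, 0.001], [0.023, 1.0, -0.0], [-0.001, -0.0, -1.0]]
wrist_force: [0.6, 0.2, 0.4]
gripper_width: 0.999
gripper_force: 0.0
```

Emit:
{"op": "drive_tool", "data": {
  "steps": [0, 0, 0, 0.002, 0, 0.008, 1, 0, 0, 0, 0, 0, 0, 0.5, 0, 0, 0, 0, 0, 0, 0, 0, 0, 0, 0, 0, 0, 0, 0, 0, 0, 0, 0, 0, 0, 0, 0, 0, 0, 0, 0, 0, 0, 0, 0, 0, 0, 0, 0, 0, 0, 0, 0, 0, 0, 0, 0, 0, 0, 0, 0, 0]
}}

```text
validation failed for argument at $.st...
```

Emit:
{"op": "drive_tool", "data": {
  "steps": [0, 0, 0, 0.002, 0, 0.008, 1, 0, 0, 0, 0, 0, 0, 0, 0, 0, 0, 0, 0, 0, 0, 0, 0, 0, 0, 0, 0, 0, 0, 0, 0, 0, 0, 0, 0, 0, 0, 0, 0, 0, 0, 0, 0, 0, 0, 0, 0, 0, 0, 0, 0, 0, 0, 0, 0, 0]
}}

```text
time_s: 3.98
tcp_pos: [0.553, 0.2404, 0.0707]
ee_rot: [[-1.0, 0.023, 0.0], [0.023, 1.0, 0.0], [-0.0, 0.0, -1.0]]
wrist_force: [0.6, 0.6, 0.3]
gripper_width: 0.558
gripper_force: 0.0
```

Emit:
{"op": "drive_tool", "data": {
  "steps": [0, 0, 0, 0, 0, 0, 0, 0, 0, 0, 0, 0, 0, 0, 0, 0, 0, 0, 0, 0, 0, 0, 0, 0, 0, 0, 0, 0, 0, 0, 0, 0, 0, 0, 0, 0, 0, 0, 0, 0, 0, 0, 0, 0, 0, 0, 0, 0, 0, 0, 0, 0, 0, 0, 0, 0]
}}

```text
time_s: 4.65
tcp_pos: [0.5529, 0.2401, 0.0705]
ee_rot: [[-1.0, 0.023, -0.0], [0.023, 1.0, -0.0], [0.0, -0.0, -1.0]]
wrist_force: [-0.2, -2.2, 1.0]
gripper_width: 0.157
gripper_force: 30.0
```

Gripped at 13.7 mm opening. I'll slide it open.

Emit:
{"op": "drive_tool", "data": {
  "steps": [0, 0, 0, 0, -0.01, 0, 0, 0, 0, 0, 0, -0.01, 0, 0, 0, 0, 0, 0, -0.01, 0, 0, 0, 0, 0, 0, -0.01, 0, 0, 0, 0, 0, 0, -0.01, 0, 0, 0, 0, 0, 0, -0.007, 0, 0, 0, 0, 0, 0, -0.003, 0, 0, 0, 0, 0, 0, 0, 0, 0]
}}

```text
time_s: 5.32
tcp_pos: [0.5514, 0.1787, 0.0705]
ee_rot: [[-1.0, 0.024, -0.001], [0.024, 1.0, -0.001], [0.001, -0.002, -1.0]]
wrist_force: [1.2, -3.0, -0.8]
gripper_width: 0.16
gripper_force: 30.0
```

Emit:
{"op": "drive_tool", "data": {
  "steps": [0, 0, 0, 0, -0.003, 0, 0, 0, 0, 0, 0, -0.003, 0, 0, 0, 0, 0, 0, -0.003, 0, 0, 0, 0, 0, 0, 0, 0, 0]
}}

```text
time_s: 5.65
tcp_pos: [0.5512, 0.1711, 0.0705]
ee_rot: [[-1.0, 0.023, -0.0], [0.023, 1.0, -0.0], [0.0, -0.0, -1.0]]
wrist_force: [-0.8, 1.5, -0.8]
gripper_width: 0.158
gripper_force: 30.0
```

Emit:
{"op": "drive_tool", "data": {
  "steps": [0, 0, 0, 0, -0.002, 0, 0, 0, 0, 0, 0, -0.002, 0, 0, 0, 0, 0, 0, 0, 0, 0]
}}

```text
time_s: 5.9
tcp_pos: [0.5512, 0.1672, 0.0705]
ee_rot: [[-1.0, 0.023, -0.0], [0.023, 1.0, -0.0], [0.0, -0.0, -1.0]]
wrist_force: [-0.8, 1.6, 0.7]
gripper_width: 0.157
gripper_force: 30.0
```

Emit:
{"op": "drive_tool", "data": {
  "steps": [0, 0, 0, 0, -0.002, 0, 0, 0, 0, 0, 0, -0.001, 0, 0, 0, 0, 0, 0, 0, 0, 0]
}}

```text
time_s: 6.15
tcp_pos: [0.5511, 0.1642, 0.0705]
ee_rot: [[-1.0, 0.023, -0.0], [0.023, 1.0, -0.0], [0.0, -0.0, -1.0]]
wrist_force: [-0.9, 1.3, -0.3]
gripper_width: 0.157
gripper_force: 30.0
```

Emit:
{"op": "drive_tool", "data": {
  "steps": [0, 0, 0, 0, -0.002, 0, 0, 0, 0, 0, 0, -0.001, 0, 0, 0, 0, 0, 0, 0, 0, 0]
}}

```text
time_s: 6.4
tcp_pos: [0.5511, 0.1624, 0.0705]
ee_rot: [[-1.0, 0.023, 0.001], [0.023, 1.0, 0.002], [-0.0, 0.002, -1.0]]
wrist_force: [-2.5, 7.0, -1.0]
gripper_width: 0.158
gripper_force: 30.0
```

Emit:
{"op": "drive_tool", "data": {
  "steps": [0, 0, 0, 0, -0.002, 0, 0, 0, 0, 0, 0, -0.001, 0, 0, 0, 0, 0, 0, 0, 0, 0]
}}

```text
time_s: 6.65
tcp_pos: [0.5511, 0.1622, 0.0705]
ee_rot: [[-1.0, 0.023, 0.002], [0.023, 1.0, 0.006], [-0.002, 0.006, -1.0]]
wrist_force: [-6.1, 15.8, -1.4]
gripper_width: 0.157
gripper_force: 30.0
```

Run:
```python
from h import *
import cv2
a=r.capture("scene");b=r.capture("wrist")
cv2.imwrite("pics/c1.png",np.hstack([cv2.resize(a[190:330,230:417],(400,300)),cv2.resize(b,(400,300))]))
```

```text
(no output)
```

View pics/c1.png

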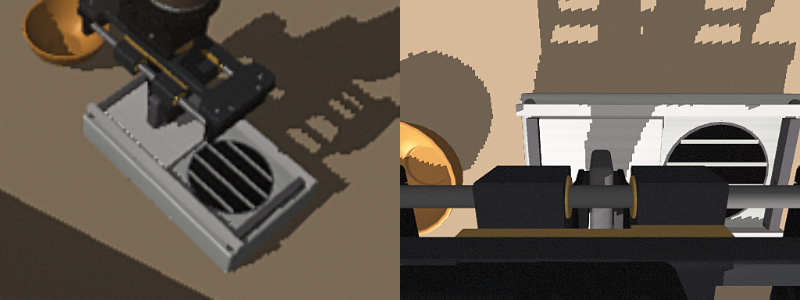

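The large gate is at its end stop: the motion stalled with the force rising to 16 N, and the mouth is fully uncovered around (230,180) in the left view. I'll release and lift.

Emit:
{"op": "drive_tool", "data": {
  "steps": [0, 0, 0, 0, 0, 0, 0.7, 0, 0, 0, 0, 0, 0, 0.7, 0, 0, 0, 0, 0, 0, 0.7, 0, 0, 0, 0, 0, 0, 0.7, 0, 0, 0, 0, 0, 0, 0.7, 0, 0, 0, 0, 0, 0, 0.7, 0, 0, 0, 0, 0, 0, 0.7, 0, 0, 0, 0, 0, 0, 0.7]
}}

```text
time_s: 7.42
tcp_pos: [0.5511, 0.1581, 0.0706]
ee_rot: [[-1.0, 0.024, 0.0], [0.024, 1.0, -0.0], [-0.0, -0.0, -1.0]]
wrist_force: [-0.1, -0.2, -0.7]
gripper_width: 0.657
gripper_force: 0.0
```

Emit:
{"op": "drive_tool", "data": {
  "steps": [0, 0, 0, 0, 0, -0.025, 1, 0, 0, 0, 0, 0, -0.03, 1, 0, 0, 0, 0, 0, -0.03, 1, 0, 0, 0, 0, 0, -0.025, 1, 0, 0, 0, 0, -0.038, 0, 1, 0, 0, 0, 0, -0.038, 0, 1, 0, 0, 0, 0, -0.038, 0, 1, 0, 0, 0, 0, -0.038, 0, 1, 0, 0, 0, 0, -0.038, 0, 1, 0, 0, 0, 0, -0.038, 0, 1]
}}

```text
time_s: 8.25
tcp_pos: [0.5453, -0.0713, 0.1808]
ee_rot: [[-1.0, 0.023, 0.0], [0.023, 1.0, -0.0], [-0.0, -0.0, -1.0]]
wrist_force: [0.3, -0.2, 0.1]
gripper_width: 1.003
gripper_force: 0.0
```

Emit:
{"op": "drive_tool", "data": {
  "steps": [0, 0, 0, 0, -0.038, 0, 1, 0, 0, 0, 0, -0.038, 0, 1, 0, 0, 0, 0, -0.038, 0, 1, 0, 0, 0, 0, -0.033, 0, 1, 0, 0, 0.11, 0, 0, 0, 1, 0, 0, 0, 0, 0, 0, 1, 0, 0, 0, 0, 0, 0, 1]
}}

```text
time_s: 8.83
tcp_pos: [0.542, -0.2168, 0.1803]
ee_rot: [[-0.991, 0.131, -0.0], [0.131, 0.991, 0.0], [0.0, 0.0, -1.0]]
wrist_force: [0.9, -0.1, 0.2]
gripper_width: 1.001
gripper_force: 0.0
```

Run:
```python
from h import *
import cv2
c=r.camera_params("wrist");K=np.array(c['camera_matrix']);E=np.array(c['extrinsics'])
im=r.capture("wrist")
q=K@(E[:3,:3]@np.array([.545,-.228,.086])+E[:3,3]);print(q[:2]/q[2])
cv2.imwrite("pics/w2.png",im)
```

```text
[242.85460078 205.83409988]
```

View pics/w2.png

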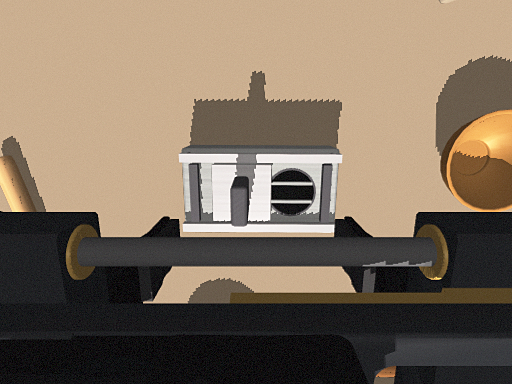

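The wrist picture shows the small gate's bar at about (239,204), 1.4 mm left of the prediction, with the box square to the image. The mouth is at (292,191), toward +y.

Emit:
{"op": "drive_tool", "data": {
  "steps": [0, 0, 0, -0.0045, -0.012, 0.01, 1, 0, 0, 0, 0, 0, 0.025, 1, 0, 0, 0, 0, 0, 0.025, 1, 0, 0, 0, 0, 0, 0.025, 1, 0, 0, 0, 0, 0, 0.015, 1, 0, 0, 0, 0, 0, 0.01, 1, 0, 0, 0, 0, 0, 0, 1, 0, 0, 0, 0, 0, 0, 1]
}}

```text
time_s: 9.55
tcp_pos: [0.5456, -0.2287, 0.0704]
ee_rot: [[-0.991, 0.131, -0.0], [0.131, 0.991, -0.0], [0.0, -0.0, -1.0]]
wrist_force: [0.7, -0.9, 0.2]
gripper_width: 1.003
gripper_force: 0.0
```

Emit:
{"op": "drive_tool", "data": {
  "steps": [0, 0, 0, 0, 0, 0, 0, 0, 0, 0, 0, 0, 0, 0, 0, 0, 0, 0, 0, 0, 0, 0, 0, 0, 0, 0, 0, 0, 0, 0, 0, 0, 0, 0, 0, 0, 0, 0, 0, 0, 0, 0, 0, 0, 0, 0, 0, 0, 0, 0, 0, 0, 0, 0, 0, 0, 0, 0, 0, 0, 0, 0, 0, 0, 0, 0, 0, 0, 0, 0]
}}

```text
time_s: 10.38
tcp_pos: [0.5452, -0.229, 0.0705]
ee_rot: [[-0.991, 0.133, -0.0], [0.133, 0.991, 0.0], [0.0, -0.0, -1.0]]
wrist_force: [0.1, -0.6, 0.5]
gripper_width: 0.328
gripper_force: 0.0
```

Emit:
{"op": "drive_tool", "data": {
  "steps": [0, 0, 0, 0, 0, 0, 0, 0, 0, 0, 0, 0, 0, 0, 0, 0, 0, 0, 0, 0, 0, 0, 0, 0, 0, 0, 0, 0, 0, 0, 0, 0, 0, 0, 0, 0, 0, 0, 0, 0, 0, 0]
}}

```text
time_s: 10.88
tcp_pos: [0.5452, -0.2292, 0.0705]
ee_rot: [[-0.991, 0.133, -0.0], [0.133, 0.991, -0.0], [0.0, -0.0, -1.0]]
wrist_force: [0.1, -2.0, -0.5]
gripper_width: 0.159
gripper_force: 30.0
```

Gripped. About 45 to 50 mm remains, toward tool +y.

Emit:
{"op": "drive_tool", "data": {
  "steps": [0, 0, 0, 0, 0.01, 0, 0, 0, 0, 0, 0, 0.01, 0, 0, 0, 0, 0, 0, 0.01, 0, 0, 0, 0, 0, 0, 0.007, 0, 0, 0, 0, 0, 0, 0.003, 0, 0, 0, 0, 0, 0, 0.002, 0, 0, 0, 0, 0, 0, 0, 0, 0]
}}

```text
time_s: 11.47
tcp_pos: [0.5511, -0.1863, 0.0705]
ee_rot: [[-0.991, 0.132, 0.0], [0.132, 0.991, 0.001], [-0.0, 0.001, -1.0]]
wrist_force: [1.6, 1.1, -1.1]
gripper_width: 0.157
gripper_force: 30.0
```

Emit:
{"op": "drive_tool", "data": {
  "steps": [0, 0, 0, 0, 0.002, 0, 0, 0, 0, 0, 0, 0.002, 0, 0, 0, 0, 0, 0, 0, 0, 0]
}}

```text
time_s: 11.72
tcp_pos: [0.5513, -0.1847, 0.0705]
ee_rot: [[-0.991, 0.133, -0.0], [0.133, 0.991, -0.002], [-0.0, -0.002, -1.0]]
wrist_force: [0.0, -7.3, -3.8]
gripper_width: 0.157
gripper_force: 30.0
```

Emit:
{"op": "drive_tool", "data": {
  "steps": [0, 0, 0, 0, 0.002, 0, 0, 0, 0, 0, 0, 0.001, 0, 0, 0, 0, 0, 0, 0, 0, 0]
}}

```text
time_s: 11.97
tcp_pos: [0.5514, -0.1845, 0.0705]
ee_rot: [[-0.991, 0.133, -0.001], [0.133, 0.991, -0.005], [0.0, -0.005, -1.0]]
wrist_force: [1.0, -19.1, -5.6]
gripper_width: 0.16
gripper_force: 30.0
```

Stalled at 19 N after about 45 mm, so it's at the stop. I'll release, lift, and check.

Emit:
{"op": "drive_tool", "data": {
  "steps": [0, 0, 0, 0, 0, 0, 0.7, 0, 0, 0, 0, 0, 0, 0.7, 0, 0, 0, 0, 0, 0, 0.7, 0, 0, 0, 0, 0, 0, 0.7, 0, 0, 0, 0, 0, 0, 0.7, 0, 0, 0, 0, 0, 0, 0.7, 0, 0, 0, 0, 0, 0, 0.7, 0, 0, 0, 0, 0, 0, 0.7]
}}

```text
time_s: 12.63
tcp_pos: [0.5518, -0.1801, 0.0706]
ee_rot: [[-0.991, 0.132, 0.0], [0.132, 0.991, 0.0], [-0.0, 0.0, -1.0]]
wrist_force: [-0.2, -0.5, 0.4]
gripper_width: 0.656
gripper_force: 0.0
```

Emit:
{"op": "drive_tool", "data": {
  "steps": [0, 0, 0, 0, 0, -0.025, 0.7, 0, 0, 0, 0, 0, -0.03, 0.7, 0, 0, 0, 0, 0, -0.03, 0.7, 0, 0, 0, 0, 0, -0.035, 0.7, 0, 0, 0, 0.04, 0, 0, 0.7, 0, 0, 0, 0.04, 0, 0, 0.7, 0, 0, 0, 0.03, 0, 0, 0.7, 0, 0, 0, 0, 0, 0, 0.7, 0, 0, 0, 0, 0, 0, 0.7]
}}

```text
time_s: 13.38
tcp_pos: [0.4416, -0.1657, 0.1913]
ee_rot: [[-0.991, 0.132, 0.001], [0.132, 0.991, -0.0], [-0.001, 0.0, -1.0]]
wrist_force: [0.5, 0.3, 1.1]
gripper_width: 0.698
gripper_force: 0.0
```

Run:
```python
from h import *
import cv2
a=r.capture("scene");b=r.capture("side")
f=lambda im,x,y,w,h,:cv2.resize(im[y:y+h,x:x+w],(400,300),interpolation=cv2.INTER_CUBIC)
cv2.imwrite("pics/end.png",np.vstack([np.hstack([f(a,260,208,136,102),f(a,165,125,80,60)]),np.hstack([f(b,136,228,144,108),f(b,275,140,80,60)])]))
```

```text
(no output)
```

View pics/end.png

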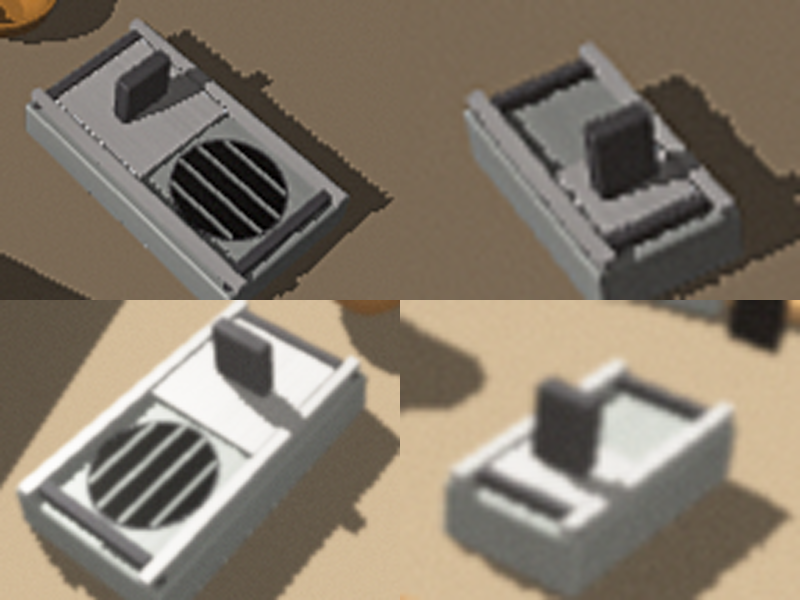

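The large plate is against its far stop with the mouth fully bare at about (228,190). The small plate covers its mouth and sits against its stop at about (660,220). Nothing is touching the gripper.

```bash
python3 -c "
from station import r
print(r.finish_job())"
```

```text
the job is handed in; nothing more can be done
None
```

The large gate is fully open and the small gate fully shut, each pushed to its end stop in that order; both are released, and the job was handed in at about 13.5 s.

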